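# Cover the washed dye pans, each with its own lid

### The arm

A 7-joint arm with a two-finger parallel gripper is mounted at the origin on the work surface. World frame = base frame: x ahead of the robot, y to its left, z up, the work surface at z = 0. Lengths are in m, angles in rad, forces in N, time in s.
With the tool pointing down it reaches from about 0.4 to 0.85 m from the base axis. Payload 4.5 kg.
Tool frame: the origin (TCP) lies at the very end of the fingers, on their centre line; the grasp point (between the pads) lies 19 mm behind it; z points along the fingers, y is the direction in which the jaws open and shut (so a half turn about z gives the same grasp; the last joint's range is limited). The gripper opens to 85 mm and grips with 20 to 120 N. Pads are 22 mm wide; open, the fingers measure 114 mm over their backs; the gripper's body (76 mm by 85 mm) begins 54 mm behind the grasp point. The pads swing forward as they close: fully open they stand 13 mm farther back than shut.
Start: joints at [-1.171, 0.689, -0.195, 1.565, 0.157, 0.902, -0.215], TCP at [0.224, 0.584, 0.231] pointing down, gripper open.
Joint ranges: [-3.01, 3.01], [-0.46, 2.08], [-1.47, 1.51], [0.13, 2.56], [-1, 4.14], [0.04, 2.09], [-2.66, 2.66]. Speed limits (rad/s): [2.57, 2.57, 3.14, 3.14, 3.14, 3.14, 3.14].

### API

Orientations are given as a rotation vector (axis times angle).
In Python, from cell import observe, vision, job gives the robot as it stands.
- The arm moves only by the tool arm_command, never from a script. Its argument "increments" is a list of rows, each a list of 2 entries, a list of its own where there are three numbers: the shift along the tool's x, y, z each as a share of 75 cm, from -1 to 1, then the turn, a rotation vector about the tool's x, y, z each as a share of pi/2 rad, from -1 to 1. In form: [[[x, y, z], [wx, wy, wz]], ...]. A call has 1 to 10 rows; each row is the pose to reach, as a shift and turn from the pose commanded when the call began, along the tool's axes at that moment; what a row does not reach only later rows make up. A row lasts 1/12 s, in which the tool goes at most 41.7 mm and 7.16 degrees, less where a joint would pass 70% of its speed; a pose out of reach is approached as far as the arm can. A call with a number of a shift or a turn outside -1 to 1 is refused whole. A call with a gripper value outside its range is refused whole. "claw" is the gripper's target within -1 to 1 (fully open at 1, half-way at 0, shut at -1), set as the call begins (left out, the last holds). The fingers move at their own pace and stop on an object; the grip force is fixed at half the most. Time passes only in rows, so rows that repeat a pose let the fingers close. It gives the time, the measured TCP pose, the force and the opening at its end, in the units of the state.
- observe(): the state, without advancing time (a new reading comes with each control period).
- vision.capture(name): name is "side" or "top"; returns (picture, depth): 420x560x3 uint8, red, green, blue; 420x560 float32, m along the optical axis (not along the pixel's ray), 0 where there is no reading.
- vision.calibration(name): a dict with "fx", "fy", "cx", "cy" (pixels), "extrinsics" (4x4, takes a point from camera to world coordinates). Camera axes: x right, y up, looking along -z (the intrinsics and any distortion apply to the point x, -y, -z); pixel columns grow to the right and rows downward; lengths in m; the calibration is good to about 2 mm. A picture is of the moment at which its call begins. calibration takes no time and is no camera call.
- job.sign_off(): hands the job in, once; it reports no verdict.
The state is a dict: "clock": time; "qpos": joint angles; "qd": joint speeds; "effort": joint torques, N m; "tool_pos": TCP position; "tool_rot": TCP orientation; "contact_force": force on the tool from outside, world axes, zero at the start; "ft_torque": the same for the moment, N m; "finger_gap": opening from 0.0 (shut) to 1.0 (fully open).
Only numpy, scipy, OpenCV 4.12 (cv2) and the standard library are available. Lean on these libraries where they do the work, as an engineer would, in place of code of your own. Each camera call takes 0.05 s, during which the arm holds its last target. There are 200 camera calls.

### The job

The four dye pans on the bench are washed and dry and go back into store covered: put on each pan the lid that fits it in shape and size (rectangular, square, large round, small round), seated fully home so that it lies level and centred on the rim. Leave the pans standing where they are, and do not knock over or push away the small jar and the beaker that stand among them.

Things in the scene. Friction and masses are not known exactly. Their poses are not given: they have to be found in the camera images.
- rect_lid_mid (a point): loose rectangular steel lid: plate 108 mm (x) by 176 mm (y), 3 mm thick; skirt under it 72 mm by 140 mm, 8 deep, drops into its pan's mouth with 8 mm play all round; black bar handle on top along y, 90 x 14 x 10 thick, mid-height 17 above the point. 44 high. Point: lid centre half-way up, 22 above the underside, 11 above the plate's top, 14 above the plate's underside (rests on rim). z up
- square_lid_mid (a point): loose square steel lid: plate 112 mm square, 3 mm thick; skirt under it 76 mm square, 8 deep, drops into its pan's mouth with 8 mm play all round; black bar handle on top along y, 70 x 14 x 10 thick, mid-height 17 above the point. 44 high. Point: lid centre half-way up, 22 above the underside, 11 above the plate's top, 14 above the plate's underside (rests on rim). z up
- large_lid_mid (a point): loose large round steel lid: plate 128 mm in diameter, 3 mm thick; skirt under it 96 mm in diameter, 8 deep, drops into its pan's mouth with 8 mm play all round; black knob on top, diameter 28, 20 tall on a thin stem, mid-height 12 above the point. 44 high. Point: lid centre half-way up, 22 above the underside, 11 above the plate's top, 14 above the plate's underside (rests on rim). z up
- small_lid_mid (a point): loose small round steel lid: plate 88 mm in diameter, 3 mm thick; skirt under it 58 mm in diameter, 8 deep, drops into its pan's mouth with 8 mm play all round; black knob on top, diameter 28, 20 tall on a thin stem, mid-height 12 above the point. 44 high. Point: lid centre half-way up, 22 above the underside, 11 above the plate's top, 14 above the plate's underside (rests on rim). z up
- rect_pan_rim (a point): rectangular dye pan, loose on the bench, steel, 0.4 kg, empty and open: 108 mm (x) by 176 mm (y) over its flat rim, mouth 88 mm by 156 mm, 65 mm high. The point is the centre of the mouth at the height of the rim's top, 65 mm above the bench; z points up
- square_pan_rim (a point): square dye pan, loose on the bench, steel, 0.35 kg, empty and open: 112 mm by 112 mm (x and y along its sides; its lid fits at any quarter turn) over its flat rim, mouth 92 mm by 92 mm, 75 mm high. The point is the centre of the mouth at the height of the rim's top, 75 mm above the bench; z points up
- large_pan_rim (a point): large round dye pot, loose on the bench, steel, 0.4 kg, empty and open: 128 mm in diameter over its flat rim, mouth 112 mm in diameter, 80 mm high. The point is the centre of the mouth at the height of the rim's top, 80 mm above the bench; z points up
- small_pan_rim (a point): small round dye pot, loose on the bench, steel, 0.25 kg, empty and open: 88 mm in diameter over its flat rim, mouth 74 mm in diameter, 70 mm high. The point is the centre of the mouth at the height of the rim's top, 70 mm above the bench; z points up
- jar_mid (a point): closed white sample jar with a grey screw cap, loose, 47 mm in diameter and 50 mm high, standing among the pans and lids; the point is its centre, half-way up; z points up. Not part of the job
- beaker_mid (a point): empty clear plastic beaker, loose, 48 mm in diameter and 56 mm high, standing among the pans and lids; the point is its centre, half-way up; z points up. Not part of the job

How it is judged:
By the outcome, as a careful person would: the job done as asked, in the order asked, and still so for the second after the job is handed in, with the robot touching nothing.
It also fails if it takes over 112 s, if anything falls off the work surface, if the arm or the gripper's body presses on something with over 40 N, if the wrist force passes 120 N, or if a joint passes its speed limit or range.

## Working session

There is one attempt and no reset: what is moved stays moved. The work goes in short steps, Python scripts to look and compute and a tool call to move; the robot and the scene stay as the last step left them, time stands still between calls to the robot, and variables do not carry over. Pictures are saved under pics/ and viewed, about 12 in all and at most 16, crops included, and the job is handed in when it is done.

Besides the shell and the picture viewer there is one more tool, called after "Request:" by a JSON object that holds its "fn" and its "kwargs", one argument or row to a line. arm_command: Moves the arm, as the interface text tells. Shift numbers are shares of 75 cm and turn numbers shares of pi/2 rad, none past 1 either way. Its arguments: {"type":"object","properties":{"increments":{"type":"array","items":{"type":"array"}},"claw":{"type":"number"}},"required":["increments"]}

```bash
ls; mkdir -p pics; python3 - <<'E'
from cell import observe, vision, job
import cv2,numpy as np
print(observe())
for n in("top","side"):
    p,d=vision.capture(n); cv2.imwrite(f"pics/{n}0.png",p[:,:,::-1]); np.savez(f"{n}0.npz",p=p,d=d)
    print(n,vision.calibration(n))
E
```

```text
pics
{'clock': 0.0, 'qpos': array([-1.171212  ,  0.68997318, -0.19451181,  1.56636318,  0.15727692,
        0.90249192, -0.2150843 ]), 'qd': array([-2.16764688e-03,  9.93048451e-04, -1.46543211e-03, -1.00778639e-03,
       -1.10787131e-05,  7.32051503e-04,  7.33572427e-04]), 'effort': array([-1.34300702e-03, -5.39614213e+01, -1.26657497e+00, -1.58541745e+01,
        9.23848565e-03,  9.53521812e-03, -3.48392248e-06]), 'tool_pos': array([0.2233597 , 0.58302243, 0.23048563]), 'tool_rot': array([-5.71201336e-01, -3.08900520e+00,  2.88009389e-03]), 'contact_force': array([ 0.83442335, -0.15048423, -0.41124959]), 'ft_torque': array([-0.03999422,  0.04580726,  0.01794395]), 'finger_gap': 1.0054922629166052}
top {'fx': 394.61828970341975, 'fy': 394.61828970341975, 'cx': 284.05147646096117, 'cy': 206.78752532180334, 'extrinsics': array([[ 0.00704021,  0.99889889, -0.04638373,  0.52358797],
       [-0.9998596 ,  0.00632648, -0.01551652, -0.00612745],
       [-0.01520598,  0.04648646,  0.99880318,  1.06728392],
       [ 0.        ,  0.        ,  0.        ,  1.        ]])}
side {'fx': 390.0396758240787, 'fy': 390.0396758240787, 'cx': 282.5718061343101, 'cy': 208.34586128187738, 'extrinsics': array([[ 0.84577766,  0.36220762, -0.3917471 ,  0.24699234],
       [-0.53336971,  0.55570107, -0.6377406 , -0.49999385],
       [-0.01330022,  0.74833279,  0.66319012,  0.63319132],
       [ 0.        ,  0.        ,  0.        ,  1.        ]])}
```

View pics/top0.png

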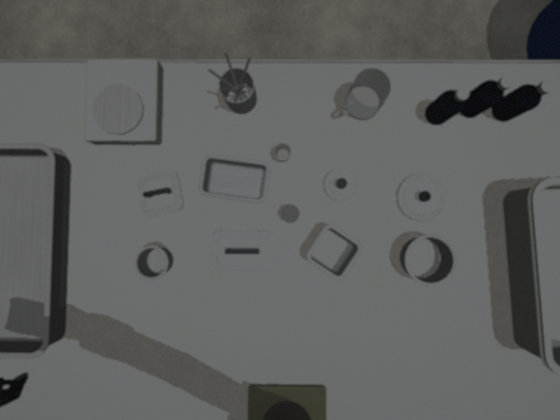

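View pics/side0.png

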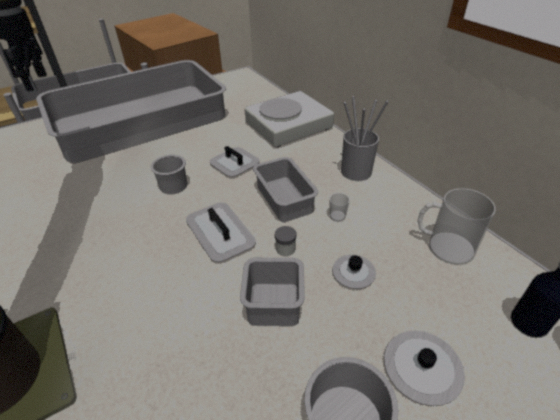

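```bash
cat > h.py <<'E'
import cv2,numpy as np
from cell import observe,vision,job
from scipy.spatial.transform import Rotation as R
def ray(n,uv,z):
    c=vision.calibration(n);E=c["extrinsics"];uv=np.atleast_2d(uv).astype(float)
    d=np.c_[(uv[:,0]-c["cx"])/c["fx"],-(uv[:,1]-c["cy"])/c["fy"],-np.ones(len(uv))]@E[:3,:3].T
    return E[:3,3]+d*((z-E[2,3])/d[:,2])[:,None]
def world(n,d):
    c=vision.calibration(n);E=c["extrinsics"];v,u=np.mgrid[:d.shape[0],:d.shape[1]]
    P=np.stack([(u-c["cx"])/c["fx"]*d,-(v-c["cy"])/c["fy"]*d,-d],-1)
    return P@E[:3,:3].T+E[:3,3]
E
python3 - <<'E'
from h import *
a=np.load("top0.npz");W=world("top",a["d"]);z=W[...,2]
print(np.median(z[280:330,150:450]),z[280:330,300:400].std(), (a["d"]==0).mean())
hm=np.clip(z/0.1,0,1)*255
c=hm[130:290,120:470].astype(np.uint8);g=cv2.convertScaleAbs(a["p"][130:290,120:470],alpha=2.2)
out=np.vstack([cv2.resize(cv2.cvtColor(c,cv2.COLOR_GRAY2BGR),None,fx=1.8,fy=1.8,interpolation=0),cv2.resize(g[:,:,::-1],None,fx=1.8,fy=1.8)])
cv2.imwrite("pics/hm.png",out)
E
```

```text
-0.0007898593986154223 0.05844657596396222 0.0038477891156462585
```

View pics/hm.png

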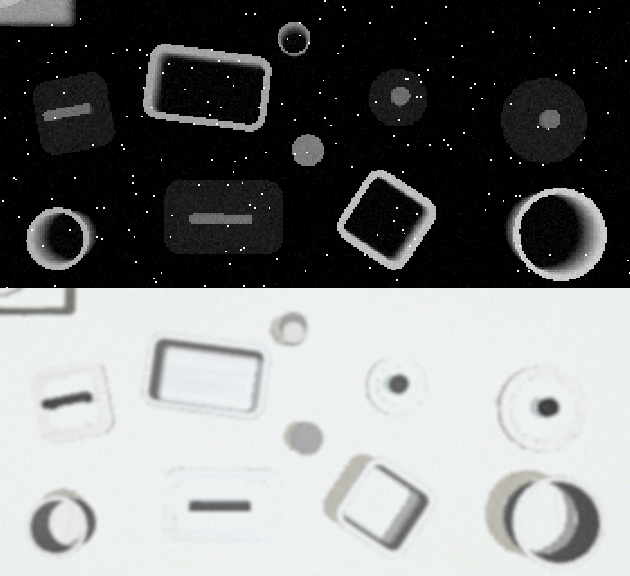

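```bash
cat >> h.py <<'E'
def comp(W,m,seed):
    m=cv2.morphologyEx(m.astype(np.uint8),cv2.MORPH_CLOSE,np.ones((2,2)))
    n,l,s,c=cv2.connectedComponentsWithStats(m,connectivity=8)
    i=min((i for i in range(1,n) if s[i,4]>15),key=lambda i:np.hypot(*(c[i]-seed)))
    return W[(l==i)&(m>0)]
def fit(P,rnd,h):
    P=P[np.abs(P[:,2]-np.median(P[:,2]))<.012]; q=(P[:,:2]*1000).astype(np.float32)
    if rnd:
        c,r=cv2.minEnclosingCircle(q); hull=cv2.convexHull(q)[:,0]
        A=np.c_[2*hull,np.ones(len(hull))];s=np.linalg.lstsq(A,(hull**2).sum(1),rcond=None)[0]
        return "circ",np.round(c,1),round(2*r,1),"lsq",np.round(s[:2],1),round(2*np.sqrt(s[2]+s[:2]@s[:2]),1),"medz",round(np.median(P[:,2])*1000,1)
    (c,wh,a)=cv2.minAreaRect(q); return "rect",np.round(c,1),np.round(wh,1),round(a,1),"mean",np.round(q.mean(0),1),"medz",round(np.median(P[:,2])*1000,1)
def full(u,v): return np.array([u/1.8+120,v/1.8+130])
E
python3 - <<'E'
from h import *
a=np.load("top0.npz");d=cv2.medianBlur(a["d"],3);W=world("top",d);z=W[...,2]
def show(n,lo,hi,s,r): print(n,*fit(comp(W,(z>lo)&(z<hi),full(*s)),r,0))
show("rectpan",.057,.075,(207,88),0);show("sqpan",.067,.085,(387,220),0)
show("largepan",.07,.09,(560,235),1);show("smallpan",.06,.08,(58,238),1)
for n,s,r in(("sqlid",(73,112),0),("rectlid",(223,216),0),("smalllid",(398,97),1),("largelid",(544,120),1)):
    show(n,.005,.02,s,r); show(n+" handle",.03,.055,s,r)
show("jar",.035,.07,(308,150),1);show("beaker",.02,.07,(294,38),1)
E
```

```text
rectpan rect [642.4 135.7] [173.1 105.8] 82.5 mean [645.2 139.4] medz 63.6
sqpan rect [ 457.3 -118.4] [108.4 112. ] 56.4 mean [ 457.3 -119.3] medz 74.0
largepan circ [ 439.6 -356.7] 126.8 lsq [ 439.7 -356.5] 124.8 medz 78.5
smallpan circ [426.1 343.4] 86.9 lsq [426.6 343.3] 83.9 medz 68.3
sqlid rect [606.9 343.7] [111.5 111.2] 11.7 mean [605.9 341.1] medz 10.4
sqlid handle rect [607.6 343.4] [10.6 65. ] 11.3 mean [607.6 342.6] medz 42.6
rectlid rect [453.2 115.5] [107.8 174. ] 0.4 mean [453.8 114.6] medz 10.5
rectlid handle rect [455.7 116.9] [10.6 86.1] 0.6 mean [455.3 118.5] medz 42.7
smalllid circ [ 633.5 -144.1] 88.8 lsq [ 633.6 -144.1] 86.9 medz 10.4
smalllid handle circ [ 634.5 -141.2] 25.4 lsq [ 634.7 -141.4] 23.8 medz 42.5
largelid circ [ 599.9 -361.7] 132.3 lsq [ 600.6 -361.4] 128.6 medz 10.5
largelid handle circ [ 601.9 -357.6] 27.0 lsq [ 601.9 -357.1] 24.8 medz 42.7
jar circ [554.3  -7.7] 45.7 lsq [554.2  -8. ] 42.5 medz 48.9
beaker circ [714.7  13. ] 43.6 lsq [714.6  13.1] 42.0 medz 34.4
```

```bash
cat >> h.py <<'E'
def go(x,y,z,yaw):
    """increments to TCP x,y,z (mm), tool straight down, jaw (tool y) along world yaw deg (mod 180)"""
    s=observe();Rc=R.from_rotvec(s["tool_rot"]);best=None
    for a in(yaw,yaw+180):
        t=np.radians(a);Y=np.array([np.cos(t),np.sin(t),0]);Z=np.array([0,0,-1.]);X=np.cross(Y,Z)
        w=(Rc.inv()*R.from_matrix(np.c_[X,Y,Z])).as_rotvec()
        if best is None or np.linalg.norm(w)<np.linalg.norm(best):best=w
    p=Rc.inv().apply(np.array([x,y,z])/1000-s["tool_pos"])
    Y=Rc.as_matrix()[:,1]
    print("inc",np.round(p/.75,4).tolist(),np.round(best/(np.pi/2),4).tolist(),"| t%.1f"%s["clock"],"tcp",np.round(s["tool_pos"]*1000,1),"jaw %.1f"%np.degrees(np.arctan2(Y[1],Y[0])),"tilt %.2f"%np.degrees(np.arccos(-Rc.as_matrix()[2,2])),"gap %.3f"%s["finger_gap"],"q7 %.2f"%s["qpos"][6],"F",np.round(s["contact_force"],1))
E
python3 -c "
from h import *
go(454.5,116,150,0.4)"
```

```text
inc [-0.5105, -0.4712, 0.1083] [-0.0009, 0.0007, 0.7627] | t0.1 tcp [223.4 583.1 230.5] jaw 69.0 tilt 0.10 gap 0.999 q7 -0.22 F [-0.4 -0.2 -0.7]
```

Request:
{"fn": "arm_command", "kwargs": {
  "increments": [
    [[-0.51, -0.471, 0.108], [0, 0, 0.763]],
    [[-0.51, -0.471, 0.108], [0, 0, 0.763]],
    [[-0.51, -0.471, 0.108], [0, 0, 0.763]],
    [[-0.51, -0.471, 0.108], [0, 0, 0.763]],
    [[-0.51, -0.471, 0.108], [0, 0, 0.763]],
    [[-0.51, -0.471, 0.108], [0, 0, 0.763]],
    [[-0.51, -0.471, 0.108], [0, 0, 0.763]],
    [[-0.51, -0.471, 0.108], [0, 0, 0.763]],
    [[-0.51, -0.471, 0.108], [0, 0, 0.763]],
    [[-0.51, -0.471, 0.108], [0, 0, 0.763]]
  ],
  "claw": 0.1
}}

```text
clock: 0.93
tool_pos: [0.4064, 0.2129, 0.1669]
tool_rot: [2.22, 2.223, -0.0]
contact_force: [1.2, 0.6, 0.1]
finger_gap: 0.549
```

```bash
python3 -c "
from h import *
go(454.5,116,80,0.4)"
```

```text
inc [-0.1293, 0.0639, 0.1159] [-0.0, 0.0002, -0.0036] | t0.9 tcp [406.4 212.9 166.9] jaw 0.1 tilt 0.01 gap 0.549 q7 -0.49 F [1.2 0.6 0.1]
```

Request:
{"fn": "arm_command", "kwargs": {
  "increments": [
    [[-0.12, 0.06, 0.03], [0, 0, 0]],
    [[-0.12, 0.06, 0.08], [0, 0, 0]],
    [[-0.12, 0.06, 0.1], [0, 0, 0]],
    [[-0.12, 0.06, 0.1], [0, 0, 0]],
    [[-0.12, 0.06, 0.1], [0, 0, 0]],
    [[-0.12, 0.06, 0.1], [0, 0, 0]],
    [[-0.12, 0.06, 0.1], [0, 0, 0]],
    [[-0.12, 0.06, 0.1], [0, 0, 0]]
  ]
}}

```text
clock: 1.6
tool_pos: [0.4518, 0.127, 0.0934]
tool_rot: [2.211, 2.232, 0.004]
contact_force: [-0.1, 0.3, 0.8]
finger_gap: 0.554
```

```bash
python3 -c "
from h import *
go(454.5,116,20,0.4)"
```

```text
inc [-0.0148, 0.0033, 0.0978] [0.0012, -0.0011, 0.0016] | t1.6 tcp [451.8 127.   93.4] jaw 0.5 tilt 0.14 gap 0.554 q7 -0.32 F [-0.1  0.3  0.8]
```

Request:
{"fn": "arm_command", "kwargs": {
  "increments": [
    [[-0.015, 0.003, 0.02], [0, 0, 0]],
    [[-0.015, 0.003, 0.05], [0, 0, 0]],
    [[-0.015, 0.003, 0.08], [0, 0, 0]],
    [[-0.015, 0.003, 0.098], [0, 0, 0]],
    [[-0.015, 0.003, 0.098], [0, 0, 0]],
    [[-0.015, 0.003, 0.098], [0, 0, 0]]
  ]
}}

```text
clock: 2.1
tool_pos: [0.4538, 0.1148, 0.0192]
tool_rot: [-2.212, -2.23, -0.0]
contact_force: [0.2, -0.5, -0.4]
finger_gap: 0.549
```

Request:
{"fn": "arm_command", "kwargs": {
  "increments": [
    [[0, 0, 0], [0, 0, 0]],
    [[0, 0, 0], [0, 0, 0]],
    [[0, 0, 0], [0, 0, 0]],
    [[0, 0, 0], [0, 0, 0]],
    [[0, 0, 0], [0, 0, 0]],
    [[0, 0, 0], [0, 0, 0]],
    [[0, 0, 0], [0, 0, 0]],
    [[0, 0, 0], [0, 0, 0]]
  ],
  "claw": -1
}}

```text
clock: 2.77
tool_pos: [0.455, 0.1143, 0.0201]
tool_rot: [2.213, 2.228, 0.004]
contact_force: [-0.9, 0.6, 7.1]
finger_gap: 0.149
```

```bash
python3 -c "
from h import *
go(454.5,116,160,0.4)"
```

```text
inc [0.0025, -0.0001, -0.1866] [0.0017, -0.0008, -0.0003] | t2.8 tcp [455.  114.3  20.1] jaw 0.4 tilt 0.17 gap 0.149 q7 -0.31 F [-0.9  0.6  7.1]
```

Request:
{"fn": "arm_command", "kwargs": {
  "increments": [
    [[0, 0, -0.02], [0, 0, 0]],
    [[0, 0, -0.05], [0, 0, 0]],
    [[0, 0, -0.1], [0, 0, 0]],
    [[0, 0, -0.15], [0, 0, 0]],
    [[0, 0, -0.19], [0, 0, 0]],
    [[0, 0, -0.19], [0, 0, 0]],
    [[0, 0, -0.19], [0, 0, 0]]
  ]
}}

```text
clock: 3.35
tool_pos: [0.4549, 0.114, 0.163]
tool_rot: [2.213, 2.227, 0.006]
contact_force: [-0.4, -0.1, -2.4]
finger_gap: 0.149
```

```bash
python3 -c "
from h import *
go(642.6,134,150,-7.5)"
```

```text
inc [0.025, 0.2504, 0.0184] [0.0026, -0.0011, 0.0875] | t3.4 tcp [454.9 114.  163. ] jaw 0.4 tilt 0.25 gap 0.149 q7 -0.31 F [-0.4 -0.1 -2.4]
```

Request:
{"fn": "arm_command", "kwargs": {
  "increments": [
    [[0.005, 0.05, 0.018], [0.0026, -0.001, 0.02]],
    [[0.01, 0.1, 0.018], [0.0026, -0.001, 0.04]],
    [[0.015, 0.15, 0.018], [0.0026, -0.001, 0.06]],
    [[0.02, 0.2, 0.018], [0.0026, -0.001, 0.087]],
    [[0.023, 0.23, 0.018], [0.0026, -0.001, 0.087]],
    [[0.025, 0.25, 0.018], [0.0026, -0.001, 0.087]],
    [[0.025, 0.25, 0.018], [0.0026, -0.001, 0.087]],
    [[0.025, 0.25, 0.018], [0.0026, -0.001, 0.087]]
  ]
}}

```text
clock: 4.02
tool_pos: [0.6398, 0.1333, 0.1452]
tool_rot: [-2.358, -2.069, 0.013]
contact_force: [0.2, 0.3, -3.2]
finger_gap: 0.148
```

```bash
cat >>h.py <<'E'
def snap(k):
    for n in("top","side"):
        p,d=vision.capture(n);np.savez(f"{n}{k}.npz",p=p,d=d);cv2.imwrite(f"pics/{n}{k}.png",cv2.convertScaleAbs(p[:,:,::-1],alpha=1.6))
E
python3 - <<'E'
from h import *
go(642.6,134,150,-7.5)
snap("1")
d=np.load("top1.npz")["d"];W=world("top",cv2.medianBlur(d,3))
d0=np.load("top0.npz")["d"]
z=W[...,2];hm=(np.clip(z/.25,0,1)*255).astype(np.uint8)
s=cv2.imread("pics/side1.png");t=cv2.imread("pics/top1.png")
cv2.imwrite("pics/v1.png",np.hstack([cv2.resize(cv2.cvtColor(hm,8),(400,300)),cv2.resize(s,(400,300))]))
E
```

```text
inc [0.0014, 0.0035, -0.0064] [-0.0052, 0.0022, 0.0004] | t4.0 tcp [639.8 133.3 145.2] jaw -7.5 tilt 0.51 gap 0.148 q7 -0.35 F [ 0.2  0.3 -3.2]
```

View pics/v1.png

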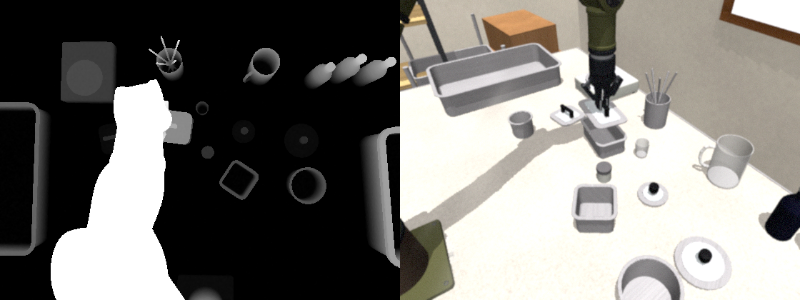

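```bash
cat >>h.py <<'E'
def plate(k,n,zt,seed,rnd,tol=.006):
    d=cv2.medianBlur(np.load(f"{n}{k}.npz")["d"],3);W=world(n,d)
    m=(np.abs(W[...,2]-zt)<tol)&(np.hypot(W[...,0]-seed[0]/1000,W[...,1]-seed[1]/1000)<.13)
    if m.sum()<20: print(n,"none");return
    nn,l,s,c=cv2.connectedComponentsWithStats(m.astype(np.uint8),connectivity=8)
    P=np.concatenate([W[l==i] for i in range(1,nn) if s[i,4]>25])
    A=np.c_[P[:,:2]*1000-np.array(seed),np.ones(len(P))];co=np.linalg.lstsq(A,P[:,2]*1000,rcond=None)[0]
    print(n,len(P),*fit(P,rnd,0),"tilt deg",np.round(np.degrees(co[:2]),2),"z0 %.1f"%co[2])
E
python3 - <<'E'
from h import *
plate("1","side",.136,(642,135),0); plate("1","top",.136,(642,135),0)
plate("0","side",.011,(454.5,116),0);plate("0","side",.065,(642,135),0,.004)
E
```

```text
side 1615 rect [639.9 137.3] [178.9 109.7] 82.7 mean [629.2 117.8] medz 135.3 tilt deg [-0.4  -0.07] z0 135.1
top 1342 rect [633.3  91.4] [ 85.1 111.5] 81.3 mean [631.6  87.4] medz 135.8 tilt deg [-0.48  0.44] z0 136.1
side 2342 rect [456.6 118.8] [177.8 109.3] 89.8 mean [453.3 108.4] medz 9.6 tilt deg [0.14 0.05] z0 9.6
side 546 rect [644.  136.8] [175.3 108.5] 82.7 mean [641.4 129.2] medz 62.9 tilt deg [ 0.09 -0.08] z0 62.9
```

Request:
{"fn": "arm_command", "kwargs": {
  "increments": [
    [[0.001, 0.0045, 0], [-0.005, 0.002, 0]],
    [[0.001, 0.0045, 0.02], [-0.005, 0.002, 0]],
    [[0.001, 0.0045, 0.04], [-0.005, 0.002, 0]],
    [[0.001, 0.0045, 0.06], [-0.005, 0.002, 0]],
    [[0.001, 0.0045, 0.07], [-0.005, 0.002, 0]],
    [[0.001, 0.0045, 0.07], [-0.005, 0.002, 0]],
    [[0.001, 0.0045, 0.07], [-0.005, 0.002, 0]]
  ]
}}

```text
clock: 4.7
tool_pos: [0.6442, 0.1339, 0.0953]
tool_rot: [2.36, 2.071, 0.005]
contact_force: [-0.8, 0.1, -1.6]
finger_gap: 0.146
```

```bash
python3 -c "
from h import *
go(643.1,133.4,78,-7.5)
snap('2');plate('2','side',.086,(642,135),0)"
```

```text
inc [-0.0009, -0.0015, 0.023] [0.0021, -0.0008, 0.0005] | t4.7 tcp [644.2 133.9  95.3] jaw -7.5 tilt 0.20 gap 0.146 q7 -0.34 F [-0.8  0.1 -1.6]
side 1566 rect [646.3 138.7] [177.9 109.9] 82.4 mean [635.1 117.9] medz 85.4 tilt deg [0.45 0.12] z0 85.5
```

Request:
{"fn": "arm_command", "kwargs": {
  "increments": [
    [[-0.0016, -0.002, 0], [0.002, -0.001, 0]],
    [[-0.0016, -0.002, 0.01], [0.002, -0.001, 0]],
    [[-0.0016, -0.002, 0.02], [0.002, -0.001, 0]],
    [[-0.0016, -0.002, 0.023], [0.002, -0.001, 0]],
    [[-0.0016, -0.002, 0.023], [0.002, -0.001, 0]],
    [[-0.0016, -0.002, 0.023], [0.002, -0.001, 0]]
  ]
}}

```text
clock: 5.3
tool_pos: [0.6428, 0.1329, 0.0775]
tool_rot: [2.361, 2.072, -0.0]
contact_force: [-0.6, 0.5, -2.1]
finger_gap: 0.147
```

```bash
python3 -c "
from h import *
go(643.1,133.4,78,-7.5)"
```

```text
inc [0.0007, 0.0003, -0.0006] [0.0001, 0.0003, 0.0005] | t5.3 tcp [642.8 132.9  77.5] jaw -7.5 tilt 0.03 gap 0.147 q7 -0.34 F [-0.6  0.5 -2.1]
```

Release, then rise.

Request:
{"fn": "arm_command", "kwargs": {
  "increments": [
    [[0, 0, 0], [0, 0, 0]],
    [[0, 0, 0], [0, 0, 0]],
    [[0, 0, 0], [0, 0, 0]],
    [[0, 0, 0], [0, 0, 0]],
    [[0, 0, 0], [0, 0, 0]],
    [[0, 0, -0.02], [0, 0, 0]],
    [[0, 0, -0.06], [0, 0, 0]],
    [[0, 0, -0.11], [0, 0, 0]],
    [[0, 0, -0.11], [0, 0, 0]],
    [[0, 0, -0.11], [0, 0, 0]]
  ],
  "claw": 0
}}

```text
clock: 6.13
tool_pos: [0.645, 0.1333, 0.1633]
tool_rot: [2.359, 2.07, 0.009]
contact_force: [-0.1, 0.1, -0.7]
finger_gap: 0.501
```

```bash
python3 -c "
from h import *
snap('3');plate('3','side',.068,(642,135),0)
plate('0','side',.011,(607,343.5),0);plate('0','side',.075,(457,-118.4),0,.004)
go(607.2,343.5,100,11.5)"
```

```text
side 1822 rect [644.2 136.8] [177.6 111.1] 82.6 mean [637.9 125.2] medz 66.8 tilt deg [0.35 0.12] z0 66.8
side 784 rect [610.1 345.8] [114.6 113.2] 8.3 mean [604.9 337.2] medz 9.6 tilt deg [0.28 0.38] z0 9.7
side 957 rect [ 457.9 -117.5] [110.4 111.9] 56.6 mean [ 455.2 -121.8] medz 73.0 tilt deg [ 0.08 -0.04] z0 73.0
inc [0.2723, -0.083, 0.0801] [-0.0001, 0.0003, -0.2106] | t6.2 tcp [642.4 132.9 160.1] jaw -7.5 tilt 0.02 gap 0.501 q7 -0.35 F [-0.   0.4 -0.2]
```

Request:
{"fn": "arm_command", "kwargs": {
  "increments": [
    [[0.05, -0.015, 0], [0, 0, -0.05]],
    [[0.1, -0.03, 0], [0, 0, -0.1]],
    [[0.15, -0.045, 0], [0, 0, -0.15]],
    [[0.2, -0.06, 0], [0, 0, -0.21]],
    [[0.24, -0.075, 0], [0, 0, -0.21]],
    [[0.272, -0.083, 0], [0, 0, -0.21]],
    [[0.272, -0.083, 0.04], [0, 0, -0.21]],
    [[0.272, -0.083, 0.08], [0, 0, -0.21]],
    [[0.272, -0.083, 0.08], [0, 0, -0.21]],
    [[0.272, -0.083, 0.08], [0, 0, -0.21]]
  ]
}}

```text
clock: 7.07
tool_pos: [0.6057, 0.3418, 0.0975]
tool_rot: [-1.988, -2.431, 0.01]
contact_force: [0.5, -0.4, 0.7]
finger_gap: 0.5
```

```bash
python3 -c "
from h import *
go(607.2,343.5,20,11.5)"
```

```text
inc [0.0022, 0.0031, 0.1033] [-0.0037, 0.002, -0.0007] | t7.1 tcp [605.7 341.8  97.5] jaw 11.4 tilt 0.37 gap 0.500 q7 -0.37 F [ 0.5 -0.4  0.7]
```

Request:
{"fn": "arm_command", "kwargs": {
  "increments": [
    [[0.002, 0.002, 0.03], [0, 0, 0]],
    [[0.002, 0.002, 0.07], [0, 0, 0]],
    [[0.002, 0.002, 0.102], [0, 0, 0]],
    [[0.002, 0.002, 0.102], [0, 0, 0]],
    [[0.002, 0.002, 0.102], [0, 0, 0]],
    [[0.002, 0.002, 0.102], [0, 0, 0]]
  ]
}}

```text
clock: 7.57
tool_pos: [0.6108, 0.3455, 0.0263]
tool_rot: [1.988, 2.429, 0.006]
contact_force: [0.9, 0.8, 0.1]
finger_gap: 0.503
```

```bash
python3 -c "
from h import *
go(607.2,343.5,20,11.5)"
```

```text
inc [-0.0017, -0.0053, 0.0084] [0.0027, -0.0004, -0.0011] | t7.6 tcp [610.8 345.5  26.3] jaw 11.4 tilt 0.25 gap 0.503 q7 -0.38 F [0.9 0.8 0.1]
```

Request:
{"fn": "arm_command", "kwargs": {
  "increments": [
    [[0, 0, 0.002], [0, 0, 0]],
    [[0, 0, 0.002], [0, 0, 0]],
    [[0, 0, 0.002], [0, 0, 0]],
    [[0, 0, 0.002], [0, 0, 0]],
    [[0, 0, 0.002], [0, 0, 0]]
  ]
}}

```text
clock: 7.98
tool_pos: [0.6092, 0.3452, 0.0229]
tool_rot: [1.988, 2.431, 0.001]
contact_force: [-0.1, -0.5, -0.5]
finger_gap: 0.497
```

```bash
python3 -c "
from h import *
go(607.2,343.5,20,11.5)"
```

```text
inc [-0.0017, -0.003, 0.0039] [0.0008, 0.0001, -0.0006] | t8.0 tcp [609.2 345.2  22.9] jaw 11.4 tilt 0.07 gap 0.497 q7 -0.38 F [-0.1 -0.5 -0.5]
```

Request:
{"fn": "arm_command", "kwargs": {
  "increments": [
    [[-0.002, -0.003, 0.004], [0, 0, 0]],
    [[-0.002, -0.003, 0.004], [0, 0, 0]],
    [[-0.002, -0.003, 0.004], [0, 0, 0]],
    [[-0.002, -0.003, 0.004], [0, 0, 0]]
  ]
}}

```text
clock: 8.32
tool_pos: [0.6069, 0.343, 0.0192]
tool_rot: [1.989, 2.431, -0.0]
contact_force: [0.3, 0.3, -0.4]
finger_gap: 0.501
```

Request:
{"fn": "arm_command", "kwargs": {
  "increments": [
    [[0, 0, 0], [0, 0, 0]],
    [[0, 0, 0], [0, 0, 0]],
    [[0, 0, 0], [0, 0, 0]],
    [[0, 0, 0], [0, 0, 0]],
    [[0, 0, 0], [0, 0, 0]],
    [[0, 0, 0], [0, 0, 0]],
    [[0, 0, 0], [0, 0, 0]],
    [[0, 0, 0], [0, 0, 0]]
  ],
  "claw": -1
}}

```text
clock: 8.98
tool_pos: [0.6073, 0.3433, 0.0196]
tool_rot: [1.988, 2.431, 0.001]
contact_force: [0.5, 0.7, 2.3]
finger_gap: 0.15
```

```bash
python3 -c "
from h import *
go(607.2,343.5,160,11.5)"
```

```text
inc [0.0003, 0.0001, -0.1872] [0.0008, 0.0002, -0.0007] | t9.0 tcp [607.3 343.3  19.6] jaw 11.4 tilt 0.07 gap 0.150 q7 -0.38 F [0.5 0.7 2.3]
```

Request:
{"fn": "arm_command", "kwargs": {
  "increments": [
    [[0, 0, -0.02], [0, 0, 0]],
    [[0, 0, -0.05], [0, 0, 0]],
    [[0, 0, -0.1], [0, 0, 0]],
    [[0, 0, -0.15], [0, 0, 0]],
    [[0, 0, -0.19], [0, 0, 0]],
    [[0, 0, -0.19], [0, 0, 0]],
    [[0, 0, -0.19], [0, 0, 0]]
  ]
}}

```text
clock: 9.57
tool_pos: [0.6081, 0.3438, 0.165]
tool_rot: [1.988, 2.43, 0.007]
contact_force: [-0.4, -1.3, -2.2]
finger_gap: 0.154
```

```bash
python3 -c "
from h import *
go(457.3,-118.4,160,-33.5)"
```

```text
inc [-0.5642, -0.3193, 0.0043] [0.0027, -0.002, 0.4993] | t9.6 tcp [608.1 343.8 165. ] jaw 11.4 tilt 0.30 gap 0.154 q7 -0.37 F [-0.4 -1.3 -2.2]
```

Request:
{"fn": "arm_command", "kwargs": {
  "increments": [
    [[-0.04, -0.02, 0], [0, 0, 0.05]],
    [[-0.08, -0.045, 0], [0, 0, 0.1]],
    [[-0.12, -0.07, 0], [0, 0, 0.15]],
    [[-0.16, -0.09, 0], [0, 0, 0.2]],
    [[-0.2, -0.115, 0], [0, 0, 0.25]],
    [[-0.24, -0.14, 0], [0, 0, 0.3]],
    [[-0.28, -0.16, 0], [0, 0, 0.35]],
    [[-0.32, -0.18, 0], [0, 0, 0.4]],
    [[-0.36, -0.2, 0], [0, 0, 0.45]],
    [[-0.4, -0.225, 0], [0, 0, 0.5]]
  ]
}}

```text
clock: 10.4
tool_pos: [0.4998, 0.0144, 0.161]
tool_rot: [-2.77, -1.481, 0.002]
contact_force: [0.5, -0.6, -1.4]
finger_gap: 0.151
```

```bash
python3 -c "
from h import *
go(457.3,-118.4,160,-33.5)"
```

```text
inc [-0.1787, 0.0513, 0.0015] [-0.0005, 0.0008, -0.0027] | t10.4 tcp [499.8  14.4 161. ] jaw -33.7 tilt 0.09 gap 0.151 q7 -0.52 F [ 0.5 -0.6 -1.4]
```

Request:
{"fn": "arm_command", "kwargs": {
  "increments": [
    [[-0.04, 0.012, 0], [0, 0, 0]],
    [[-0.08, 0.024, 0], [0, 0, 0]],
    [[-0.12, 0.036, 0], [0, 0, 0]],
    [[-0.15, 0.043, 0], [0, 0, 0]],
    [[-0.16, 0.046, 0.02], [0, 0, 0]],
    [[-0.16, 0.046, 0.04], [0, 0, 0]],
    [[-0.16, 0.046, 0.04], [0, 0, 0]],
    [[-0.16, 0.046, 0.04], [0, 0, 0]],
    [[-0.16, 0.046, 0.04], [0, 0, 0]],
    [[-0.16, 0.046, 0.04], [0, 0, 0]]
  ]
}}

```text
clock: 11.23
tool_pos: [0.4639, -0.1028, 0.1323]
tool_rot: [2.767, 1.487, 0.002]
contact_force: [1.0, 0.5, -0.3]
finger_gap: 0.154
```

```bash
python3 -c "
from h import *
go(457.3,-118.4,87,-33.5)
z=observe()['tool_pos'][2]-.0095
snap('4');plate('4','side',z,(457,-118),0);plate('4','top',z,(457,-118),0)"
```

```text
inc [-0.0222, 0.0041, 0.0604] [0.0007, -0.0003, 0.0001] | t11.2 tcp [ 463.9 -102.8  132.3] jaw -33.5 tilt 0.07 gap 0.154 q7 -0.31 F [ 1.   0.5 -0.3]
side 2271 rect [ 463.2 -102.9] [106.4 111.7] 55.6 mean [ 457.7 -114.9] medz 122.6 tilt deg [0.29 0.43] z0 122.6
top 790 rect [481.4 -77.8] [ 55.9 112.9] 56.4 mean [481.9 -71.7] medz 123.2 tilt deg [-0.77 -1.16] z0 124.4
```

Request:
{"fn": "arm_command", "kwargs": {
  "increments": [
    [[-0.022, 0.004, 0], [0, 0, 0]],
    [[-0.022, 0.004, 0.02], [0, 0, 0]],
    [[-0.022, 0.004, 0.04], [0, 0, 0]],
    [[-0.022, 0.004, 0.04], [0, 0, 0]],
    [[-0.022, 0.004, 0.04], [0, 0, 0]],
    [[-0.022, 0.004, 0.04], [0, 0, 0]],
    [[-0.022, 0.004, 0.04], [0, 0, 0]]
  ]
}}

```text
clock: 11.92
tool_pos: [0.4575, -0.1188, 0.1027]
tool_rot: [2.767, 1.485, 0.003]
contact_force: [-0.0, 0.1, -1.1]
finger_gap: 0.153
```

```bash
python3 -c "
from h import *
go(457.3,-118.4,87,-33.5)
z=observe()['tool_pos'][2]-.0095
snap('4');plate('4','side',z,(457,-118),0);plate('4','top',z,(457,-118),0)
s=cv2.imread('pics/side4.png');cv2.imwrite('pics/v4.png',s[150:400,150:400])"
```

```text
inc [0.0002, -0.0006, 0.0209] [0.0013, -0.0005, -0.0004] | t11.9 tcp [ 457.5 -118.8  102.7] jaw -33.5 tilt 0.13 gap 0.153 q7 -0.28 F [-0.   0.1 -1.1]
side 2263 rect [ 456.7 -120.1] [103.9 112.7] 57.0 mean [ 450.3 -132.1] medz 92.9 tilt deg [0.44 0.45] z0 93.1
top 803 rect [474.6 -94.1] [ 57.  111.9] 56.9 mean [475.7 -89.6] medz 93.5 tilt deg [-0.53 -1.21] z0 94.3
```

View pics/v4.png

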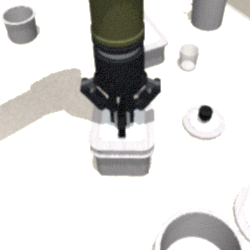

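Request:
{"fn": "arm_command", "kwargs": {
  "increments": [
    [[0, -0.0005, 0.01], [0.001, 0, 0]],
    [[0, -0.0005, 0.02], [0.001, 0, 0]],
    [[0, -0.0005, 0.021], [0.001, 0, 0]],
    [[0, -0.0005, 0.021], [0.001, 0, 0]],
    [[0, -0.0005, 0.021], [0.001, 0, 0]],
    [[0, -0.0005, 0.021], [0.001, 0, 0]]
  ]
}}

```text
clock: 12.52
tool_pos: [0.4565, -0.1186, 0.0857]
tool_rot: [-2.767, -1.485, 0.001]
contact_force: [-0.6, -0.1, -0.5]
finger_gap: 0.149
```

```bash
python3 -c "
from h import *
go(457.3,-118.4,87,-33.5)"
```

```text
inc [0.0008, 0.0007, -0.0017] [-0.0008, 0.0, -0.0006] | t12.5 tcp [ 456.5 -118.6   85.7] jaw -33.6 tilt 0.07 gap 0.149 q7 -0.27 F [-0.6 -0.1 -0.5]
```

Request:
{"fn": "arm_command", "kwargs": {
  "increments": [
    [[0.0005, 0.0005, 0], [0, 0, 0]],
    [[0.0005, 0.0005, 0], [0, 0, 0]],
    [[0.0005, 0.0005, 0], [0, 0, 0]],
    [[0.0005, 0.0005, 0], [0, 0, 0]],
    [[0.0005, 0.0005, 0], [0, 0, 0]],
    [[0.0005, 0.0005, -0.02], [0, 0, 0]],
    [[0, 0, -0.06], [0, 0, 0]],
    [[0, 0, -0.11], [0, 0, 0]],
    [[0, 0, -0.11], [0, 0, 0]],
    [[0, 0, -0.11], [0, 0, 0]]
  ],
  "claw": 0
}}

```text
clock: 13.35
tool_pos: [0.4579, -0.119, 0.1704]
tool_rot: [2.766, 1.485, 0.005]
contact_force: [-0.2, -0.7, -0.2]
finger_gap: 0.501
```

```bash
python3 -c "
from h import *
snap('5');plate('5','side',.077,(457,-118),0);plate('5','top',.077,(457,-118),0)
plate('5','side',.011,(600.5,-361),1);plate('5','side',.080,(439.6,-356.6),1,.004)
plate('5','side',.011,(633.5,-144),1)
go(601,-360,100,-58)"
```

```text
side 2893 rect [ 458.2 -116.5] [113.7 112.8] 56.3 mean [ 454.7 -122.4] medz 76.8 tilt deg [0.14 0.28] z0 76.7
top 966 rect [469.6 -99.6] [ 70.6 113.7] 56.6 mean [472.  -94.5] medz 77.4 tilt deg [-0.67 -0.7 ] z0 77.8
side 4435 circ [ 572.1 -343.7] 193.8 lsq [ 573.5 -350.1] 165.9 medz 10.0 tilt deg [-0.08  0.09] z0 10.0
side 946 circ [ 440.9 -353.9] 127.9 lsq [ 440.5 -354.1] 126.6 medz 78.2 tilt deg [-0.03 -0.03] z0 78.1
side 969 circ [ 635.8 -140.1] 88.3 lsq [ 635.5 -140.3] 86.6 medz 9.8 tilt deg [0.39 0.57] z0 9.9
inc [-0.1617, 0.339, 0.0906] [-0.001, 0.0002, 0.2717] | t13.4 tcp [ 456.2 -118.5  168.3] jaw -33.5 tilt 0.09 gap 0.497 q7 -0.29 F [ 0.2  0.8 -0.2]
```

Request:
{"fn": "arm_command", "kwargs": {
  "increments": [
    [[-0.02, 0.05, 0], [0, 0, 0.06]],
    [[-0.04, 0.1, 0], [0, 0, 0.12]],
    [[-0.06, 0.14, 0], [0, 0, 0.18]],
    [[-0.08, 0.18, 0], [0, 0, 0.2]],
    [[-0.1, 0.22, 0], [0, 0, 0.2]],
    [[-0.125, 0.26, 0], [0, 0, 0.2]],
    [[-0.14, 0.3, 0], [0, 0, 0.2]],
    [[-0.162, 0.339, 0.04], [0, 0, 0.2]],
    [[-0.162, 0.339, 0.09], [0, 0, 0.2]],
    [[-0.162, 0.339, 0.09], [0, 0, 0.2]]
  ],
  "claw": 0.3
}}

```text
clock: 14.28
tool_pos: [0.5955, -0.3593, 0.0905]
tool_rot: [-2.956, -1.026, 0.018]
contact_force: [-2.0, 1.9, -1.7]
finger_gap: 0.647
```

Request:
{"fn": "arm_command", "kwargs": {
  "increments": [
    [[0, 0, 0], [0, 0, 0]],
    [[0, 0, 0], [0, 0, 0]],
    [[0, 0, 0], [0, 0, 0]],
    [[0, 0, 0], [0, 0, 0]],
    [[0, 0, 0], [0, 0, 0]]
  ]
}}

```text
clock: 14.7
tool_pos: [0.6024, -0.3604, 0.1029]
tool_rot: [2.965, 1.035, 0.003]
contact_force: [0.5, 0.1, 0.3]
finger_gap: 0.65
```

```bash
python3 - <<'E'
from h import *
go(601,-359.5,17,-51.5)
# side view: plate circle/knob of large & small lids (initial frame)
for s,zz,t in(((600.5,-361),.011,.005),((601,-359),.043,.006),((634,-144),.043,.006)):
    d=cv2.medianBlur(np.load("side0.npz")["d"],3);W=world("side",d)
    m=(np.abs(W[...,2]-zz)<t)&(np.hypot(W[...,0]-s[0]/1000,W[...,1]-s[1]/1000)<(.072 if zz<.02 else .03))
    print(zz,*fit(W[m],1,0))
E
```

```text
inc [-0.0008, -0.0022, 0.1146] [0.0011, -0.0007, -0.0002] | t14.7 tcp [ 602.4 -360.4  102.9] jaw -51.5 tilt 0.12 gap 0.650 q7 -0.27 F [0.5 0.1 0.3]
0.011 circ [ 602.7 -357.1] 128.6 lsq [ 602.5 -356.7] 127.5 medz 10.1
0.043 circ [ 601.9 -357.2] 27.6 lsq [ 601.7 -357.2] 26.8 medz 42.3
0.043 circ [ 635.8 -139.9] 27.9 lsq [ 635.7 -140.2] 26.9 medz 42.0
```

Request:
{"fn": "arm_command", "kwargs": {
  "increments": [
    [[0.0006, -0.0027, 0.03], [0, 0, 0]],
    [[0.0006, -0.0027, 0.06], [0, 0, 0]],
    [[0.0006, -0.0027, 0.09], [0, 0, 0]],
    [[0.0006, -0.0027, 0.11], [0, 0, 0]],
    [[0.0006, -0.0027, 0.114], [0, 0, 0]],
    [[0.0006, -0.0027, 0.114], [0, 0, 0]],
    [[0.0006, -0.0027, 0.114], [0, 0, 0]],
    [[0.0006, -0.0027, 0.114], [0, 0, 0]],
    [[0.0006, -0.0027, 0.114], [0, 0, 0]]
  ]
}}

```text
clock: 15.45
tool_pos: [0.6014, -0.3592, 0.017]
tool_rot: [2.965, 1.034, 0.002]
contact_force: [-0.6, -0.7, -0.8]
finger_gap: 0.649
```

```bash
python3 - <<'E'
from h import *
go(601.5,-358.5,17,-51.5)
E
```

```text
inc [0.0007, -0.0006, 0.0] [0.0011, -0.0005, -0.0006] | t15.4 tcp [ 601.4 -359.2   17. ] jaw -51.6 tilt 0.11 gap 0.649 q7 -0.26 F [-0.6 -0.7 -0.8]
```

Request:
{"fn": "arm_command", "kwargs": {
  "increments": [
    [[0.0005, 0, 0], [0.001, 0, 0]],
    [[0.0005, 0, 0], [0.001, 0, 0]],
    [[0.0005, 0, 0], [0.001, 0, 0]],
    [[0.0005, 0, 0], [0.001, 0, 0]],
    [[0.0005, 0, 0], [0.001, 0, 0]],
    [[0.0005, 0, 0], [0.001, 0, 0]],
    [[0.0005, 0, 0], [0.001, 0, 0]],
    [[0.0005, 0, 0], [0.001, 0, 0]],
    [[0.0005, 0, 0], [0.001, 0, 0]]
  ],
  "claw": -1
}}

```text
clock: 16.2
tool_pos: [0.6012, -0.3585, 0.0163]
tool_rot: [-2.965, -1.034, 0.0]
contact_force: [-2.0, 1.4, 6.0]
finger_gap: 0.308
```

```bash
python3 - <<'E'
from h import *
go(439.6,-356.5,160,-68)
E
```

```text
inc [-0.167, -0.1363, -0.1915] [-0.001, -0.0001, 0.1827] | t16.2 tcp [ 601.2 -358.5   16.3] jaw -51.6 tilt 0.09 gap 0.308 q7 -0.26 F [-2.   1.4  6. ]
```

Request:
{"fn": "arm_command", "kwargs": {
  "increments": [
    [[0, 0, -0.03], [0, 0, 0]],
    [[0, 0, -0.07], [0, 0, 0]],
    [[0, 0, -0.12], [0, 0, 0]],
    [[-0.03, -0.025, -0.165], [0, 0, 0.05]],
    [[-0.06, -0.05, -0.165], [0, 0, 0.1]],
    [[-0.09, -0.075, -0.165], [0, 0, 0.15]],
    [[-0.12, -0.1, -0.165], [0, 0, 0.18]],
    [[-0.15, -0.125, -0.165], [0, 0, 0.18]],
    [[-0.167, -0.136, -0.165], [0, 0, 0.18]],
    [[-0.167, -0.136, -0.165], [0, 0, 0.18]]
  ]
}}

```text
clock: 17.03
tool_pos: [0.4336, -0.3571, 0.1392]
tool_rot: [-3.08, -0.597, 0.01]
contact_force: [-0.7, -1.0, -2.0]
finger_gap: 0.309
```

Request:
{"fn": "arm_command", "kwargs": {
  "increments": [
    [[0, 0, 0], [0, 0, 0]],
    [[0, 0, 0], [0, 0, 0]],
    [[0, 0, 0], [0, 0, 0]],
    [[0, 0, 0], [0, 0, 0]],
    [[0, 0, 0], [0, 0, 0]]
  ]
}}

```text
clock: 17.45
tool_pos: [0.4402, -0.3562, 0.1392]
tool_rot: [-3.08, -0.607, 0.001]
contact_force: [-0.1, 0.4, -2.6]
finger_gap: 0.307
```

```bash
python3 - <<'E'
from h import *
go(439.9,-355.5,105,-68)
z=observe()['tool_pos'][2]-.006
snap('6');plate('6','side',z,(440,-356),1,.007);plate('6','top',z,(440,-356),1,.007)
s=cv2.imread('pics/side6.png');cv2.imwrite('pics/v6.png',s[150:420,200:500])
E
```

```text
inc [-0.0, -0.0009, 0.0456] [-0.0014, 0.0003, 0.0035] | t17.4 tcp [ 440.2 -356.2  139.2] jaw -67.7 tilt 0.13 gap 0.307 q7 -0.32 F [-0.1  0.4 -2.6]
side 3800 circ [ 441.7 -356.1] 128.4 lsq [ 441.3 -354.7] 124.7 medz 133.1 tilt deg [0.27 0.01] z0 133.1
top 1448 circ [ 443.  -356.3] 128.3 lsq [ 443.  -356.3] 126.9 medz 133.4 tilt deg [-0.12 -0.06] z0 133.5
```

View pics/v6.png

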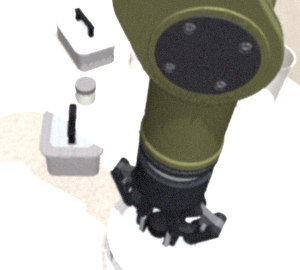

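Request:
{"fn": "arm_command", "kwargs": {
  "increments": [
    [[-0.002, -0.002, 0.02], [-0.001, 0, 0]],
    [[-0.002, -0.002, 0.04], [-0.001, 0, 0]],
    [[-0.002, -0.002, 0.045], [-0.001, 0, 0]],
    [[-0.002, -0.002, 0.045], [-0.001, 0, 0]],
    [[-0.002, -0.002, 0.045], [-0.001, 0, 0]],
    [[-0.002, -0.002, 0.055], [-0.001, 0, 0]],
    [[-0.002, -0.002, 0.066], [-0.001, 0, 0]],
    [[-0.002, -0.002, 0.066], [-0.001, 0, 0]],
    [[-0.002, -0.002, 0.066], [-0.001, 0, 0]],
    [[-0.002, -0.002, 0.066], [-0.001, 0, 0]]
  ]
}}

```text
clock: 18.38
tool_pos: [0.4374, -0.3556, 0.0899]
tool_rot: [-3.082, -0.606, 0.001]
contact_force: [0.2, -0.3, -1.5]
finger_gap: 0.305
```

```bash
python3 - <<'E'
from h import *
go(438.2,-355.5,88.5,-68)
z=observe()['tool_pos'][2]-.006
snap('6');plate('6','side',z,(440,-356),1,.005);plate('6','top',z,(440,-356),1,.005)
E
```

```text
inc [0.0011, 0.0003, 0.0019] [-0.0004, 0.0005, 0.0027] | t18.4 tcp [ 437.4 -355.6   89.9] jaw -67.8 tilt 0.06 gap 0.305 q7 -0.30 F [ 0.2 -0.3 -1.5]
side 2009 circ [ 440.1 -355.1] 128.5 lsq [ 441.2 -353.4] 126.1 medz 83.9 tilt deg [ 0.39 -0.3 ] z0 84.1
top 1302 circ [ 440.2 -355. ] 128.9 lsq [ 440.4 -355.6] 127.6 medz 84.2 tilt deg [-0.17 -0.22] z0 84.2
```

Request:
{"fn": "arm_command", "kwargs": {
  "increments": [
    [[0, 0, 0.002], [0, 0, 0]],
    [[0, 0, 0.002], [0, 0, 0]],
    [[0, 0, 0.002], [0, 0, 0]],
    [[0, 0, 0.002], [0, 0, 0]]
  ]
}}

```text
clock: 18.82
tool_pos: [0.4373, -0.3556, 0.0885]
tool_rot: [-3.082, -0.606, 0.001]
contact_force: [0.7, -0.0, -2.3]
finger_gap: 0.302
```

Request:
{"fn": "arm_command", "kwargs": {
  "increments": [
    [[0, 0, 0], [0, 0, 0]],
    [[0, 0, 0], [0, 0, 0]],
    [[0, 0, 0], [0, 0, 0]],
    [[0, 0, 0], [0, 0, 0]],
    [[0, 0, 0], [0, 0, 0]],
    [[0, 0, -0.02], [0, 0, 0]],
    [[0, 0, -0.06], [0, 0, 0]],
    [[0, 0, -0.11], [0, 0, 0]],
    [[0, 0, -0.11], [0, 0, 0]],
    [[0, 0, -0.11], [0, 0, 0]]
  ],
  "claw": 0.3
}}

```text
clock: 19.65
tool_pos: [0.4386, -0.3567, 0.173]
tool_rot: [3.079, 0.605, 0.004]
contact_force: [-0.1, 0.1, 0.2]
finger_gap: 0.654
```

```bash
python3 - <<'E'
from h import *
snap('7');plate('7','side',.082,(440,-356),1,.005);plate('7','top',.082,(440,-356),1,.005)
go(634.5,-142,100,-51)
E
```

```text
side 4269 circ [ 440.  -353.8] 128.0 lsq [ 442.  -348.9] 118.8 medz 82.1 tilt deg [-0.05 -0.36] z0 82.1
top 1608 circ [ 441.  -355.5] 129.0 lsq [ 441.  -354.9] 127.0 medz 82.7 tilt deg [-0.21 -0.29] z0 82.6
inc [0.3513, -0.1632, 0.094] [-0.0011, 0.0005, -0.1861] | t19.8 tcp [ 437.1 -355.1  170.6] jaw -67.7 tilt 0.10 gap 0.651 q7 -0.33 F [ 1.4 -0.8 -0.9]
```

Request:
{"fn": "arm_command", "kwargs": {
  "increments": [
    [[0.045, -0.02, 0], [0, 0, -0.05]],
    [[0.09, -0.04, 0], [0, 0, -0.1]],
    [[0.135, -0.06, 0], [0, 0, -0.15]],
    [[0.18, -0.08, 0], [0, 0, -0.2]],
    [[0.225, -0.1, 0], [0, 0, -0.25]],
    [[0.27, -0.125, 0], [0, 0, -0.25]],
    [[0.315, -0.145, 0], [0, 0, -0.25]],
    [[0.351, -0.163, 0.04], [0, 0, -0.25]],
    [[0.351, -0.163, 0.09], [0, 0, -0.25]],
    [[0.351, -0.163, 0.09], [0, 0, -0.25]]
  ]
}}

```text
clock: 20.58
tool_pos: [0.6303, -0.1372, 0.0946]
tool_rot: [-2.891, -1.199, 0.018]
contact_force: [-2.9, 0.7, -1.8]
finger_gap: 0.65
```

Request:
{"fn": "arm_command", "kwargs": {
  "increments": [
    [[0, 0, 0], [0, 0, 0]],
    [[0, 0, 0], [0, 0, 0]],
    [[0, 0, 0], [0, 0, 0]],
    [[0, 0, 0], [0, 0, 0]],
    [[0, 0, 0], [0, 0, 0]]
  ]
}}

```text
clock: 21.0
tool_pos: [0.6354, -0.1439, 0.1051]
tool_rot: [2.905, 1.193, 0.002]
contact_force: [-0.5, -0.2, -0.7]
finger_gap: 0.654
```

```bash
python3 - <<'E'
from h import *
go(634.7,-141.7,17,-45)
E
```

```text
inc [0.0013, -0.0029, 0.1175] [0.0009, -0.0006, -0.0037] | t21.0 tcp [ 635.4 -143.9  105.1] jaw -45.3 tilt 0.10 gap 0.654 q7 -0.46 F [-0.5 -0.2 -0.7]
```

Request:
{"fn": "arm_command", "kwargs": {
  "increments": [
    [[0.0013, -0.003, 0.03], [0.001, 0, 0]],
    [[0.0013, -0.003, 0.06], [0.001, 0, 0]],
    [[0.0013, -0.003, 0.09], [0.001, 0, 0]],
    [[0.0013, -0.003, 0.11], [0.001, 0, 0]],
    [[0.0013, -0.003, 0.117], [0.001, 0, 0]],
    [[0.0013, -0.003, 0.117], [0.001, 0, 0]],
    [[0.0013, -0.003, 0.117], [0.001, 0, 0]],
    [[0.0013, -0.003, 0.117], [0.001, 0, 0]],
    [[0.0013, -0.003, 0.117], [0.001, 0, 0]]
  ]
}}

```text
clock: 21.75
tool_pos: [0.6348, -0.1408, 0.017]
tool_rot: [-2.905, -1.195, -0.001]
contact_force: [-0.1, 0.0, 0.4]
finger_gap: 0.654
```

```bash
python3 - <<'E'
from h import *
go(634.7,-141.7,17,-45)
E
```

```text
inc [-0.001, 0.0008, -0.0] [-0.0003, -0.0005, -0.0029] | t21.8 tcp [ 634.8 -140.8   17. ] jaw -45.3 tilt 0.06 gap 0.654 q7 -0.44 F [-0.1  0.   0.4]
```

Request:
{"fn": "arm_command", "kwargs": {
  "increments": [
    [[-0.0005, 0.0005, 0], [0, 0, 0]],
    [[-0.0005, 0.0005, 0], [0, 0, 0]],
    [[-0.0005, 0.0005, 0], [0, 0, 0]],
    [[-0.0005, 0.0005, 0], [0, 0, 0]],
    [[-0.0005, 0.0005, 0], [0, 0, 0]],
    [[-0.0005, 0.0005, 0], [0, 0, 0]],
    [[-0.0005, 0.0005, 0], [0, 0, 0]],
    [[-0.0005, 0.0005, 0], [0, 0, 0]],
    [[-0.0005, 0.0005, 0], [0, 0, 0]]
  ],
  "claw": -1
}}

```text
clock: 22.5
tool_pos: [0.6343, -0.1412, 0.0165]
tool_rot: [-2.904, -1.195, 0.001]
contact_force: [-1.8, 0.7, 5.8]
finger_gap: 0.306
```

```bash
python3 - <<'E'
from h import *
go(634.7,-141.7,17,-45)
plate('0','side',.070,(426.3,343.4),1,.004)
E
```

```text
inc [-0.0, 0.0008, -0.0007] [-0.0009, -0.0001, -0.003] | t22.5 tcp [ 634.3 -141.2   16.5] jaw -45.3 tilt 0.08 gap 0.306 q7 -0.44 F [-1.8  0.7  5.8]
side 162 circ [428.4 346.4] 87.6 lsq [428.6 346.2] 85.5 medz 67.4 tilt deg [0.12 0.03] z0 67.4
```

Request:
{"fn": "arm_command", "kwargs": {
  "increments": [
    [[0, 0, -0.03], [0, 0, 0]],
    [[0, 0, -0.07], [0, 0, 0]],
    [[0, 0, -0.12], [0, 0, 0]],
    [[0, 0, -0.17], [0, 0, 0]],
    [[0, 0, -0.2], [0, 0, 0]],
    [[0, 0, -0.2], [0, 0, 0]],
    [[0, 0, -0.2], [0, 0, 0]],
    [[0, 0, -0.2], [0, 0, 0]]
  ]
}}

```text
clock: 23.17
tool_pos: [0.633, -0.1407, 0.1644]
tool_rot: [-2.902, -1.195, 0.005]
contact_force: [-0.7, 0.4, -1.4]
finger_gap: 0.308
```

```bash
python3 - <<'E'
from h import *
go(426.3,343.4,165,10)
E
```

```text
inc [0.2587, -0.6525, 0.0019] [-0.0033, -0.0005, -0.6139] | t23.2 tcp [ 633.  -140.7  164.4] jaw -45.2 tilt 0.28 gap 0.308 q7 -0.47 F [-0.7  0.4 -1.4]
```

Request:
{"fn": "arm_command", "kwargs": {
  "increments": [
    [[0.018, -0.045, 0], [0, 0, -0.05]],
    [[0.036, -0.09, 0], [0, 0, -0.1]],
    [[0.054, -0.135, 0], [0, 0, -0.15]],
    [[0.072, -0.18, 0], [0, 0, -0.2]],
    [[0.09, -0.225, 0], [0, 0, -0.25]],
    [[0.107, -0.27, 0], [0, 0, -0.3]],
    [[0.125, -0.315, 0], [0, 0, -0.35]],
    [[0.143, -0.36, 0], [0, 0, -0.4]],
    [[0.16, -0.405, 0], [0, 0, -0.45]],
    [[0.178, -0.45, 0], [0, 0, -0.5]]
  ]
}}

```text
clock: 24.0
tool_pos: [0.4889, 0.1934, 0.1646]
tool_rot: [-2.219, -2.218, 0.007]
contact_force: [1.1, 1.0, -0.1]
finger_gap: 0.307
```

Request:
{"fn": "arm_command", "kwargs": {
  "increments": [
    [[0, 0, 0], [0, 0, 0]],
    [[0, 0, 0], [0, 0, 0]],
    [[0, 0, 0], [0, 0, 0]],
    [[0, 0, 0], [0, 0, 0]]
  ]
}}

```text
clock: 24.33
tool_pos: [0.4914, 0.1905, 0.1655]
tool_rot: [-2.228, -2.212, 0.004]
contact_force: [0.4, 0.4, -1.1]
finger_gap: 0.307
```

```bash
python3 - <<'E'
from h import *
go(426.3,343.4,165,10)
E
```

```text
inc [0.2032, -0.0883, 0.0009] [-0.0022, 0.0001, -0.1158] | t24.3 tcp [491.4 190.5 165.5] jaw -0.4 tilt 0.20 gap 0.307 q7 -0.43 F [ 0.4  0.4 -1.1]
```

Request:
{"fn": "arm_command", "kwargs": {
  "increments": [
    [[0.04, -0.018, 0], [0, 0, -0.05]],
    [[0.08, -0.036, 0], [0, 0, -0.1]],
    [[0.12, -0.053, 0], [0, 0, -0.116]],
    [[0.16, -0.07, 0], [0, 0, -0.116]],
    [[0.19, -0.083, 0], [0, 0, -0.116]],
    [[0.203, -0.088, 0.03], [0, 0, -0.116]],
    [[0.203, -0.088, 0.05], [0, 0, -0.116]],
    [[0.203, -0.088, 0.05], [0, 0, -0.116]],
    [[0.203, -0.088, 0.05], [0, 0, -0.116]],
    [[0.203, -0.088, 0.05], [0, 0, -0.116]]
  ]
}}

```text
clock: 25.17
tool_pos: [0.4273, 0.3436, 0.1297]
tool_rot: [-2.018, -2.406, 0.0]
contact_force: [0.4, -1.1, 0.4]
finger_gap: 0.31
```

Request:
{"fn": "arm_command", "kwargs": {
  "increments": [
    [[0, 0, 0], [0, 0, 0]],
    [[0, 0, 0], [0, 0, 0]],
    [[0, 0, 0], [0, 0, 0]],
    [[0, 0, 0], [0, 0, 0]]
  ]
}}

```text
clock: 25.5
tool_pos: [0.4263, 0.345, 0.1297]
tool_rot: [-2.015, -2.408, -0.001]
contact_force: [0.3, 0.5, -0.3]
finger_gap: 0.313
```

```bash
python3 - <<'E'
from h import *
go(426.3,343.4,79,10)
z=observe()['tool_pos'][2]-.006
snap('8');plate('8','side',z,(426,344),1,.006);plate('8','top',z,(426,344),1,.006)
s=cv2.imread('pics/side8.png');cv2.imwrite('pics/v8.png',s[0:270,60:360])
E
```

```text
inc [-0.0023, -0.0003, 0.0676] [-0.0007, -0.0014, 0.0017] | t25.5 tcp [426.3 345.  129.7] jaw 10.2 tilt 0.14 gap 0.313 q7 -0.56 F [ 0.3  0.5 -0.3]
side 427 circ [426.4 346.7] 87.3 lsq [426.3 346.3] 85.6 medz 122.5 tilt deg [0.56 1.87] z0 122.9
top 523 circ [425.4 346.9] 89.4 lsq [426.2 343.3] 81.9 medz 123.6 tilt deg [0.14 1.42] z0 124.1
```

View pics/v8.png

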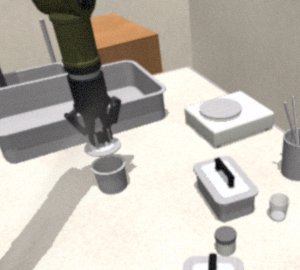

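Request:
{"fn": "arm_command", "kwargs": {
  "increments": [
    [[-0.0016, 0.0013, 0.02], [0, 0, 0]],
    [[-0.0016, 0.0013, 0.04], [0, 0, 0]],
    [[-0.0016, 0.0013, 0.05], [0, 0, 0]],
    [[-0.0016, 0.0013, 0.05], [0, 0, 0]],
    [[-0.0016, 0.0013, 0.05], [0, 0, 0]],
    [[-0.0016, 0.0013, 0.05], [0, 0, 0]],
    [[-0.0016, 0.0013, 0.05], [0, 0, 0]]
  ]
}}

```text
clock: 26.18
tool_pos: [0.4274, 0.3445, 0.0924]
tool_rot: [-2.014, -2.408, -0.002]
contact_force: [0.3, -0.2, -1.8]
finger_gap: 0.31
```

```bash
python3 - <<'E'
from h import *
go(427.3,344,80,10)
z=observe()['tool_pos'][2]-.006
snap('9');plate('9','side',z,(426,344),1,.006);plate('9','top',z,(426,344),1,.006)
E
```

```text
inc [-0.0006, -0.0003, 0.0166] [-0.0004, -0.0016, 0.0021] | t26.2 tcp [427.4 344.5  92.4] jaw 10.2 tilt 0.15 gap 0.310 q7 -0.56 F [ 0.3 -0.2 -1.8]
side 417 circ [427.9 347.1] 88.2 lsq [427.7 346.6] 86.5 medz 85.3 tilt deg [0.47 1.88] z0 85.8
top 467 circ [426.5 345.2] 88.6 lsq [427.4 341.2] 79.7 medz 86.1 tilt deg [-0.31  1.44] z0 86.5
```

Request:
{"fn": "arm_command", "kwargs": {
  "increments": [
    [[-0.0013, 0, 0.005], [0, 0, 0]],
    [[-0.0013, 0, 0.012], [0, 0, 0]],
    [[-0.0013, 0, 0.018], [0, 0, 0]],
    [[-0.0013, 0, 0.018], [0, 0, 0]],
    [[-0.0013, 0, 0.018], [0, 0, 0]],
    [[-0.0013, 0, 0.018], [0, 0, 0]]
  ]
}}

```text
clock: 26.78
tool_pos: [0.4272, 0.3431, 0.0784]
tool_rot: [-2.014, -2.408, 0.0]
contact_force: [-0.5, -0.4, 7.1]
finger_gap: 0.306
```

```bash
python3 - <<'E'
from h import *
go(427.3,344,78.5,10)
E
```

```text
inc [0.0012, 0.0003, -0.0001] [-0.001, -0.0012, 0.0019] | t26.8 tcp [427.2 343.1  78.4] jaw 10.2 tilt 0.14 gap 0.306 q7 -0.56 F [-0.5 -0.4  7.1]
```

Light contact; release and retreat.

Request:
{"fn": "arm_command", "kwargs": {
  "increments": [
    [[0, 0, 0], [0, 0, 0]],
    [[0, 0, 0], [0, 0, 0]],
    [[0, 0, 0], [0, 0, 0]],
    [[0, 0, 0], [0, 0, 0]],
    [[0, 0, 0], [0, 0, 0]],
    [[0, 0, -0.02], [0, 0, 0]],
    [[0, 0, -0.06], [0, 0, 0]],
    [[0, 0, -0.12], [0, 0, 0]],
    [[0, 0, -0.17], [0, 0, 0]],
    [[0, 0, -0.17], [0, 0, 0]]
  ],
  "claw": 0.3
}}

```text
clock: 27.62
tool_pos: [0.4312, 0.3458, 0.2128]
tool_rot: [-2.016, -2.409, -0.021]
contact_force: [0.5, 0.8, -0.0]
finger_gap: 0.649
```

Request:
{"fn": "arm_command", "kwargs": {
  "increments": [
    [[0.05, 0, 0], [0, 0, 0]],
    [[0.1, 0, 0], [0, 0, 0]],
    [[0.15, 0, 0], [0, 0, 0]],
    [[0.2, 0, 0], [0, 0, 0]],
    [[0.25, 0, 0], [0, 0, 0]],
    [[0.28, 0, 0], [0, 0, 0]],
    [[0.28, 0, 0], [0, 0, 0]],
    [[0.28, 0, 0], [0, 0, 0]]
  ]
}}

```text
clock: 28.28
tool_pos: [0.3889, 0.5508, 0.2053]
tool_rot: [-2.01, -2.411, 0.002]
contact_force: [0.6, -0.9, -0.3]
finger_gap: 0.649
```

```bash
python3 - <<'E'
from h import *
snap('F')
for n in("top","side"):
    plate('F',n,.068,(643,136),0,.004);plate('F',n,.078,(457,-118),0,.004)
    plate('F',n,.082,(440,-356),1,.004);plate('F',n,.072,(427,344),1,.004)
a=np.load("topF.npz");d=cv2.medianBlur(a["d"],3);W=world("top",d);z=W[...,2]
for n,lo,hi,s in(("jar",.035,.07,(308,150)),("beaker",.02,.07,(294,38))): print(n,*fit(comp(W,(z>lo)&(z<hi),full(*s)),1,0))
t=cv2.imread("pics/topF.png")[100:300,110:480];s=cv2.imread("pics/sideF.png")
cv2.imwrite("pics/vF.png",np.hstack([cv2.resize(t,(400,216)),cv2.resize(s,(400,300))[:216]]))
cv2.imwrite("pics/vF.png",np.vstack([cv2.resize(t,(560,300)),cv2.resize(s,(400,300)) if 0 else cv2.copyMakeBorder(cv2.resize(s,(400,300)),0,0,0,160,0)]))
E
```

```text
top 2624 rect [643.7 136.5] [176.4 108.3] 82.5 mean [643.  135.7] medz 67.5 tilt deg [-0.01  0.02] z0 67.5
top 1788 rect [ 458.6 -117.1] [111.8 112.5] 56.5 mean [ 458.6 -116.5] medz 77.5 tilt deg [ 0.01 -0.05] z0 77.5
top 2015 circ [ 440.7 -355.9] 128.9 lsq [ 440.7 -355.6] 127.6 medz 82.7 tilt deg [-0.15 -0.21] z0 82.6
top 830 circ [427.7 344.9] 88.4 lsq [427.5 344.6] 87.1 medz 72.3 tilt deg [-0.26  0.01] z0 72.2
side 1773 rect [644.1 137.5] [179.4 109.2] 82.6 mean [638.7 125.9] medz 66.8 tilt deg [0.13 0.04] z0 66.8
side 2814 rect [ 457.6 -115.7] [113.  111.9] 55.6 mean [ 455.2 -121.3] medz 76.7 tilt deg [0.18 0.05] z0 76.7
side 4481 circ [ 440.  -353.8] 127.9 lsq [ 441.8 -351.6] 122.9 medz 82.0 tilt deg [-0.12 -0.27] z0 82.1
side 484 circ [427.6 345.1] 88.4 lsq [427.5 345. ] 86.5 medz 71.4 tilt deg [0.29 0.68] z0 71.5
jar circ [554.4  -7.7] 45.8 lsq [554.4  -7.9] 42.3 medz 49.1
beaker circ [714.5  12.7] 43.5 lsq [714.8  12.7] 41.8 medz 37.0
```

View pics/vF.png

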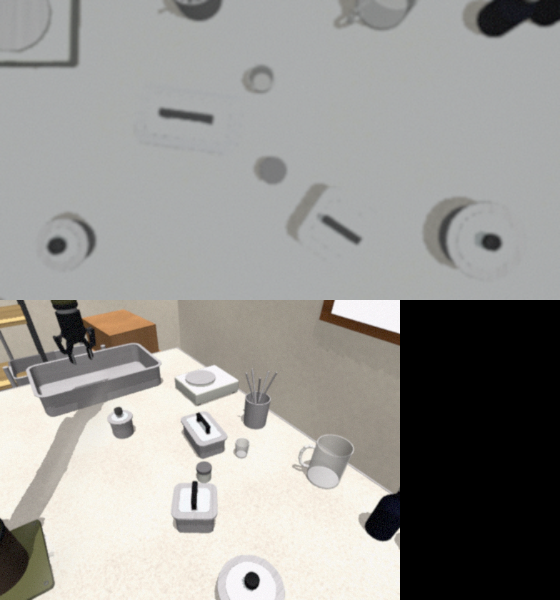

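```bash
python3 -c "
from cell import job,observe
print(observe()['contact_force']);print(job.sign_off())"
```

```text
[-0.02235015  0.13100489  0.95079128]
the job is handed in; nothing more can be done
None
```

All four lids are on their pans, placed in the order rectangular, square, large round, small round. I handed the job in at about 28 s on the robot clock, well under the 112 s limit.

- **Seating:** in the last top-camera check, each lid's plate top read within about 0.7 mm of fully seated, that is, the rim height plus 3 mm for the plate.
- **Level:** tilt was about 0.3° or less in the top view. The side view read 0.7° for the small lid, which I take as measurement noise because the top view read 0.3°.
- **Centring:** each lid agreed with the pan position measured at the start to within about 2 mm. The two cameras differ from each other by 1–3 mm, so I can't state it more finely. The lids now hide the rims, so I could not re-measure the pans themselves. The largest force reading in my checks was about 7 N.
- **Jar and beaker:** both are still standing within about 0.5 mm of where they began.
- **Arm:** it is clear of everything, with the tool force near zero.

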